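Roll the turned shaft onto the pick-up line and call the loader

ROBOT

A 6-joint arm with a two-finger parallel gripper is mounted at the origin on the work surface. World frame = base frame: x ahead of the robot, y to its left, z up, the work surface at z = 0. Lengths are in mm, angles in degrees, forces in N, time in s.
With the tool pointing down it reaches from about 350 to 775 mm from the base axis. Payload 5.5 kg.
Tool frame: the origin (TCP) lies on the centre line of the jaws, within the pads' length; the fingertips stand 25 mm ahead of it and the grasp point (between the pads) lies 6 mm ahead of it; z points along the fingers, y is the direction in which the jaws open and shut (so a half turn about z gives the same grasp; the last joint's range is limited). The gripper opens to 85 mm and grips with 20 to 120 N. Pads are 22 mm wide; open, the fingers measure 114 mm over their backs; the gripper's body (76 mm by 85 mm) begins 54 mm behind the grasp point. The pads swing forward as they close: fully open they stand 13 mm farther back than shut.
Start: joints at [69.007, 17.945, 2.641, 74.691, 0, 82.002], TCP at [129.316, 560.309, 256.323] pointing down, gripper open.
Joint ranges: [-158.12, 158.12], [-49.38, 96.58], [-58.88, 72.47], [-126.05, 133.96], [-84.25, 85.87], [-180, 180]. Speed limits (degrees/s): [147.25, 147.25, 180, 180, 180, 180].

INTERFACE

Orientations are given as a 3x3 rotation matrix whose columns are the frame's x, y, z axes.
In Python, from cell import robot, inverse_kinematics, get_image, camera_info gives the robot as it stands. Calls block until the motion is done:
- robot.movep(position, orientation): joint-space move of the TCP to a pose.
- robot.servo_line(position, frame=None, speed=150, force_limit=None): straight line of the TCP; frame=None keeps the orientation; speed is the mean speed in mm/s. With force_limit (N) it stops when the force on the tool has changed by that much, and returns True; else False.
- robot.movej(angles): joint-space move.
- robot.gripper_to(opening, effort=None): opening from 0.0 (shut) to 1.0 (fully open); effort is the grip in N (None keeps the last); returns when the fingers have stopped.
- robot.hold(seconds).
- inverse_kinematics(position, orientation): joint angles nearest the present ones, or None.
- get_image(name): name is "scene" or "top"; returns the picture (400x640x3 uint8, red, green, blue); there is no depth.
- camera_info(name): a dict with "fov_y" (degrees; the focal length in pixels is half the picture's height over the tangent of half this angle, whatever the lens; pixels are square), "cx", "cy" (the principal point, pixels), "R" (3x3) and "t" (3): a world point X has camera coordinates R X + t. Camera axes: x right, y down, z forward; pixel columns grow to the right and rows downward; lengths in mm; the calibration is good to about 2 mm. A picture is of the moment at which its call begins. camera_info takes no time and is no camera call.
A pose or a line that the arm cannot do raises robot.Unreachable and nothing moves.
- robot.job_done(): hands the job in, once; it reports no verdict.
Readings, each from a call of its own:
- robot.current_time_s(): time.
- robot.current_q(): joint angles.
- robot.current_qd(): joint speeds.
- robot.current_joint_torque(): joint torques, N m.
- robot.current_position(): TCP position.
- robot.current_ee_rot(): TCP orientation.
- robot.current_wrist_force(): force on the tool from outside, world axes, zero at the start.
- robot.current_ft_torque(): the same for the moment, N m.
- robot.current_width(): opening from 0.0 (shut) to 1.0 (fully open).
Only numpy, scipy, OpenCV 4.12 (cv2) and the standard library are available. Lean on these libraries where they do the work, as an engineer would, in place of code of your own. Each camera call takes 0.05 s, during which the arm holds its last target. There are 200 camera calls.

TASK

Push the upper side of the lying aluminium shaft sideways with your fingertips so that it rolls over the rubber plate and comes to rest centred over the white line and lying along it, where the machine's loader will pick it up. Let go of it, and only then press the round push button beside the plate fully down and release it, to call the loader. Do not pinch or lift the shaft, and leave the steel ring on the plate, the tin and the wrench where they are.

Things in the scene. Friction and masses are not known exactly. Their poses are not given: they have to be found in the camera images.
- line (a point): Centre of the white painted line, on the plate's top face, 12 mm above the table. The line is 4 mm wide (along its x), 230 mm long (along its y), without height; z is up. It runs across the middle of a fixed black rubber-faced plate, 320 mm along the line's x, 240 mm along its y, 12 mm thick.
- shaft: Lying aluminium shaft, 0.3 to 0.5 kg: 40 mm in diameter over 110 mm, plus a 24 mm journal, 12 mm long, at each end. Origin at its centre, 20 mm above the plate; y is its long axis, x and z turn as it rolls. Starts about parallel to the line, 60 to 85 mm off on either side; must roll, not slide. A fingertip on its top moves it half as far as the tip travels; the rubber soon stops a slow roll.
- button_top (a point): Centre of the top of a round black push button, 32 mm in diameter, on a fixed grey box (100 x 70 mm, 40 mm high) on the table, to the left or right of the plate. It is pressed straight down, with 6 mm travel; fully down takes about 5 N.
- button (a joint): Travel of the push button in m: 0 released, 0.006 fully down; it springs back.
- bush: Bystander: loose steel ring (bush) standing on the plate on the other side of the line from the shaft, 42 mm outer diameter, 28 mm bore, 30 mm high, 0.18 kg. Origin at the centre of its underside.
- tin: Bystander: closed aluminium tin standing on the table beside the plate, on the side away from the button, 48 mm in diameter, 55 mm high. Origin at the centre of its underside.
- wrench: Bystander: steel wrench lying on the table to the left of the plate. Origin under its middle; its length is along its x.

How it is judged:
By the outcome, as a careful person would: the job done as asked, in the order asked, and still so for the second after the job is handed in, with the robot touching nothing.
It also fails if it takes over 72 s, if anything falls off the work surface, if the arm or the gripper's body presses on something with over 40 N, if the wrist force passes 120 N, or if a joint passes its speed limit or range.

## Working session

There is one attempt and no reset: what is moved stays moved. The work goes in short steps, each a Python script; the robot and the scene stay as the last script left them, time stands still between calls to the robot, and variables do not carry over. Pictures are saved under pics/ and viewed, about 8 in all and at most 12, crops included, and the job is handed in when it is done.

```bash
mkdir -p pics; ls
python3 - <<'E'
from cell import *
import cv2,numpy as np
for n in("top","scene"):
    cv2.imwrite(f"pics/{n}0.png",get_image(n)[:,:,::-1]); print(n,camera_info(n))
print(robot.current_time_s(),robot.current_ee_rot())
E
```

```text
pics
top {'fov_y': 49.41197004823307, 'cx': 317.712808360481, 'cy': 198.98010494746114, 'R': array([[-0.00917092, -0.99992224, -0.00845083],
       [-0.99620243,  0.00986791, -0.08650635],
       [ 0.08658301,  0.0076254 , -0.99621546]]), 't': array([ 119.80674105,  512.44691128, 1164.93434223])}
scene {'fov_y': 45.67315795354933, 'cx': 307.7599054625699, 'cy': 200.1074695272524, 'R': array([[ 0.59247534,  0.80556285,  0.00643948],
       [ 0.67637227, -0.49308435, -0.54716394],
       [-0.43759974,  0.32853663, -0.83700069]]), 't': array([-415.60871123, -258.89873628, 1207.45116   ])}
0.1 [[-9.74392605e-01  2.24852584e-01 -6.06347345e-04]
 [ 2.24853270e-01  9.74391408e-01 -1.54602966e-03]
 [ 2.43190880e-04 -1.64277905e-03 -9.99998621e-01]]
```

View pics/top0.png

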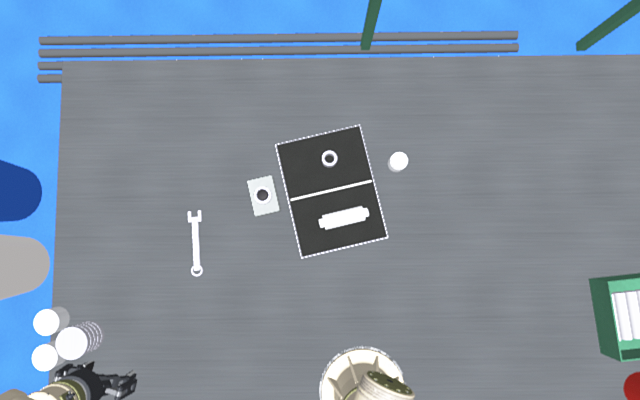

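View pics/scene0.png

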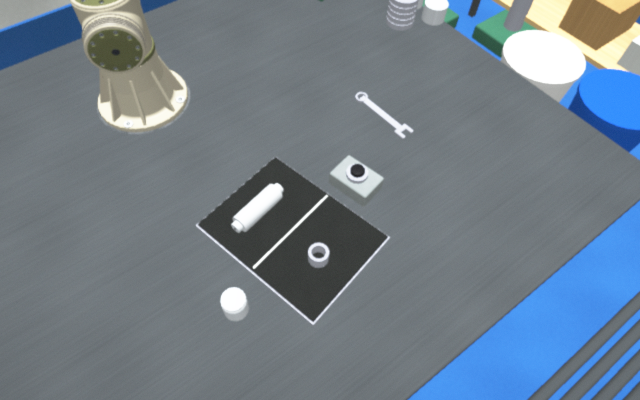

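Top view: shaft at (344,217), line from (290,199) to (372,181), ring at (329,158), button at (262,195), tin at (398,161), wrench at (196,243). The scene view agrees: shaft at (258,207), line from (327,196) to (254,267), button at (357,171).

```bash
cat > h.py <<'E'
from cell import robot, inverse_kinematics, get_image, camera_info
import cv2, numpy as np
def ray(n,uv,z):
    c=camera_info(n); f=200/np.tan(np.radians(c["fov_y"]/2))
    R,t=np.array(c["R"]),np.array(c["t"]); C=-R.T@t
    d=R.T@np.array([(uv[0]-c["cx"])/f,(uv[1]-c["cy"])/f,1]); return C+d*(z-C[2])/d[2]
def proj(n,X):
    c=camera_info(n); f=200/np.tan(np.radians(c["fov_y"]/2)); p=np.array(c["R"])@X+c["t"]
    return np.array([c["cx"]+f*p[0]/p[2],c["cy"]+f*p[1]/p[2]])
def blobs(n,img,roi,thr=110):
    x0,y0,x1,y1=roi; g=cv2.cvtColor(img,cv2.COLOR_RGB2GRAY).astype(float)[y0:y1,x0:x1]
    k,l,s,c=cv2.connectedComponentsWithStats((g>thr).astype(np.uint8))
    out=[]
    for i in range(1,k):
        if s[i,4]<30: continue
        ys,xs=np.nonzero(l==i); p=np.c_[xs+x0,ys+y0].astype(np.float32)
        r=cv2.minAreaRect(p); bp=cv2.boxPoints(r)
        v=np.linalg.svd(p-p.mean(0),full_matrices=False)[2][0]; a=(p-p.mean(0))@v
        w=(r[0]); m=np.array(r[0]); L=max(r[1])/2
        out.append((s[i,4],m,m-v*L,m+v*L,r[1]))
    return out
E
python3 - <<'E'
from h import *
for n,roi in (("top",(240,120,415,262)),("scene",(190,150,395,330))):
    im=get_image(n)
    for a,m,p,q,wh in blobs(n,im,roi):
        print(n,a,m.round(1),np.round(wh,1),"z12",ray(n,p,12)[:2].round(1),ray(n,q,12)[:2].round(1),"z32",ray(n,p,32)[:2].round(1),ray(n,q,32)[:2].round(1), "c12/32/52", [ray(n,m,z)[:2].round(1) for z in(12,32,52)])
t=get_image("top")[120:265,235:420];s=get_image("scene")[150:330,190:400]
a=cv2.resize(t,None,fx=2.1,fy=2.1,interpolation=cv2.INTER_CUBIC);b=cv2.resize(s,None,fx=1.9,fy=1.9,interpolation=cv2.INTER_CUBIC)
H=max(a.shape[0],b.shape[0]);pad=lambda i:cv2.copyMakeBorder(i,0,H-i.shape[0],0,0,cv2.BORDER_CONSTANT)
cv2.imwrite("pics/z.png",np.hstack([pad(a),pad(b)])[:,:,::-1])
E
```

```text
top 15391 [327.  190.5] [141. 174.] z12 [529.9 329.4] [ 545.6 -150.7] z32 [527.9 325.7] [ 543.3 -146.4] c12/32/52 [array([537.7,  89.1]), array([535.6,  89.4]), array([533.5,  89.7])]
top 173 [329.5 158. ] [16. 15.] z12 [650.6  76.8] [606.4  85.5] z32 [646.6  77.3] [603.2  85.9] c12/32/52 [array([628.5,  81.2]), array([624.8,  81.6]), array([621.2,  82. ])]
top 759 [343.4 217.3] [15.8 51.7] z12 [479.4 -24.4] [447.4 113.9] z32 [478.3 -22.2] [446.8 113.8] c12/32/52 [array([463.4,  44.8]), array([462.5,  45.8]), array([461.6,  46.9])]
scene 21695 [292.  239.5] [179. 204.] z12 [ 478.1 -122.7] [644.5 262.5] z32 [ 489.1 -124.2] [651.6 251.9] c12/32/52 [array([559. ,  64.6]), array([568.1,  58.7]), array([577.2,  52.7])]
scene 1205 [257.4 206.9] [20.2 64.6] z12 [433.5 123.9] [466.9 -18.8] z32 [445.5 116.6] [478.2 -22.8] c12/32/52 [array([450.7,  50.4]), array([462.3,  44.8]), array([473.9,  39.2])]
scene 413 [318.5 254.5] [25. 21.] z12 [596.8 106.4] [639.3  69.9] z32 [605.   99.5] [646.5  63.9] c12/32/52 [array([618.4,  87.9]), array([626.1,  81.4]), array([633.8,  75. ])]
```

View pics/z.png

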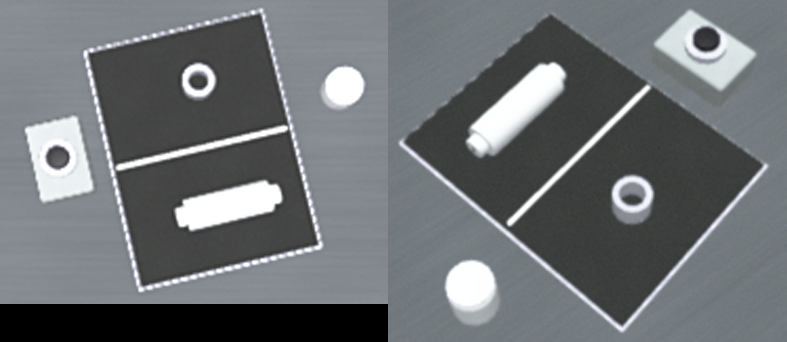

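```bash
cat >> h.py <<'E'
def linefit(n,im,p,q,h=5):
    """sub-pixel centroids across the line from p to q; returns world ends of fit"""
    g=cv2.cvtColor(im,cv2.COLOR_RGB2GRAY).astype(float); p=np.array(p,float);q=np.array(q,float)
    L=np.linalg.norm(q-p); d=(q-p)/L; nn=np.array([-d[1],d[0]]); s=np.arange(5,L-5); o=np.arange(-h,h+.1,.5)
    P=p+s[:,None,None]*d+o[None,:,None]*nn
    v=cv2.remap(g.astype(np.float32),P[...,0].astype(np.float32),P[...,1].astype(np.float32),cv2.INTER_LINEAR)
    v=np.clip(v-70,0,None); c=(v*o).sum(1)/v.sum(1); k=np.polyfit(s,c,1); r=np.std(c-np.polyval(k,s))
    e=[p+t*d+np.polyval(k,t)*nn for t in (0,L)]
    return e,r
def centroid_dark(im,roi,thr=80):
    x0,y0,x1,y1=roi; g=cv2.cvtColor(im,cv2.COLOR_RGB2GRAY).astype(float)[y0:y1,x0:x1]
    w=np.clip(thr*1.5-g,0,None)*(g<thr*1.5); ys,xs=np.mgrid[y0:y1,x0:x1]
    return np.array([(w*xs).sum(),(w*ys).sum()])/w.sum()
E
python3 - <<'E'
from h import *
t=get_image("top");s=get_image("scene")
for n,im,p,q in(("top",t,(291.2,199),(371.7,181)),("scene",s,(326.7,196.3),(254.2,267.4))):
    e,r=linefit(n,im,p,q); A,B=[ray(n,x,12)[:2] for x in e]; 
    print(n,"line",A.round(1),B.round(1),"mid",((A+B)/2).round(1),"len",np.linalg.norm(A-B).round(1),"ang",np.degrees(np.arctan2(*(A-B)[:2])).round(2),"rms px",r.round(2))
bt=centroid_dark(t,(255,187,270,203)); bs=centroid_dark(s,(348,161,367,181)); print(bt,bs)
for z in(40,45,50,55,60): print(z,ray("top",bt,z)[:2].round(1),ray("scene",bs,z)[:2].round(1))
E
```

```text
top line [514.5 188. ] [564.8 -34.3] mid [539.7  76.8] len 227.9 ang -12.75 rms px 0.03
scene line [514.4 186.9] [564.1 -32.2] mid [539.3  77.4] len 224.7 ang -12.79 rms px 0.04
[261.98175059 194.07840487] [357.10281039 170.35420372]
40 [526.8 265. ] [515.9 269.9]
45 [526.3 264.3] [518.5 267.2]
50 [525.8 263.6] [521.1 264.4]
55 [525.3 263. ] [523.7 261.6]
60 [524.8 262.3] [526.3 258.9]
```

Triangulation gives the line centre at (539.5, 77.1). The shaft is 82 mm off on the robot side and parallel to within about 0.3°. I'll roll it in short strokes, pressing lightly on top with two spread fingertips.

```bash
cat >> h.py <<'E'
u=np.array([-.2211,.9753,0]); u/=np.linalg.norm(u); w=np.array([u[1],-u[0],0]); M=np.array([539.5,77.1,12])
RT=np.c_[np.cross(u,[0,0,-1]),u,[0,0,-1]]
def P(W,U,z): p=M+W*w+U*u; p[2]=z; return p
def stroke(W,U,d,zc=None,rel=None,speed=40,F=5):
    """shaft at W: touch tips on its top, roll it by d (tip travels 2d), lift."""
    rel=d/2 if rel is None else rel
    robot.servo_line(P(W-rel,U,(zc or 82)+5),RT,speed=120)
    hit=robot.servo_line(P(W-rel,U,(zc or 82)-16),RT,speed=15,force_limit=F)
    z=robot.current_position()[2]; f0=robot.current_wrist_force()
    if not hit: print("no touch",z); return z
    st=robot.servo_line(P(W-rel+2*d,U,z),RT,speed=speed,force_limit=25)
    f1=robot.current_wrist_force(); 
    robot.servo_line(P(W-rel+2*d,U,z+12),RT,speed=60)
    print("z",round(z,1),"f0",np.round(f0,1),"f1",np.round(f1,1),"stop",st,"t",robot.current_time_s())
    return z
def shaft():
    for n,roi in (("top",(285,135,375,250)),("scene",(215,165,330,290))):
        im=get_image(n)
        for a,m,p,q,wh in blobs(n,im,roi,170):
            if a<500: continue
            X,Y=ray(n,p,32),ray(n,q,32); C=(X+Y)/2-M
            print(n,a,np.round(wh,1),"W",round(C@w,1),"U",round(C@u,1),"ang",np.degrees(np.arctan2((X-Y)@w,(X-Y)@u)).round(2))
E
python3 - <<'E'
from h import *
shaft()
robot.gripper_to(0.5); print(robot.current_width())
robot.movep(P(-90,-14,130),RT); print(robot.current_time_s())
stroke(-82,-14,14)
shaft()
im=get_image("scene")[100:300,150:400]; cv2.imwrite("pics/s1.png",cv2.resize(im,None,fx=3,fy=3)[:,:,::-1])
E
```

```text
top 716 [15.2 50.7] W -81.9 U -13.5 ang 179.87
scene 1053 [18.2 62.6] W -83.5 U -11.5 ang -0.08
0.5004117510562448
3.2167
z 75.0 f0 [0.2 0.5 4.5] f1 [-0.1  0.8  5. ] stop False t 5.8
top 4227 [99. 57.] W -35.2 U -30.4 ang 100.47
scene 904 [18.2 63.2] W -69.4 U -11.1 ang 1.8
```

View pics/s1.png

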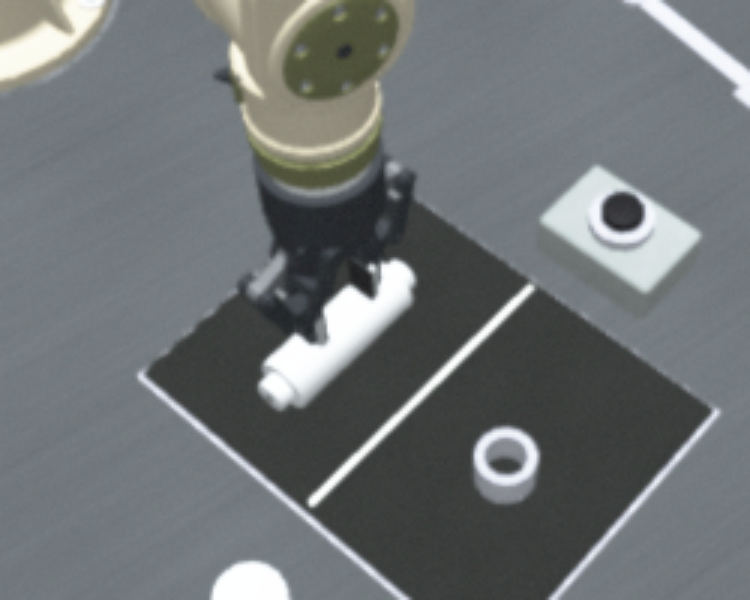

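Stroke 1 worked: the shaft at about (335,335) in the crop rolled 14 mm, and both tips sat on its top. I'll do four more strokes, then check with the arm clear.

Run:
```python
from h import *
for W in (-68,-54,-40,-26): stroke(W,-14,14,zc=75)
robot.servo_line(P(-60,-14,180),RT,speed=250)
robot.movep(P(-130,120,230),RT)
print(robot.current_time_s())
shaft()
n="top"; im=get_image("top")[120:265,235:420]; cv2.imwrite("pics/t2.png",cv2.resize(im,None,fx=4,fy=4)[:,:,::-1])
```

```text
z 75.0 f0 [-0.6  0.6  4.1] f1 [-0.1  1.7  5.5] stop False t 8.05
z 75.0 f0 [0.4 0.1 3.9] f1 [-0.4  1.9  5.1] stop False t 10.15
z 75.0 f0 [0.1 0.2 3.5] f1 [0.3 0.7 5.8] stop False t 12.25
z 75.1 f0 [0.7 0.4 4.2] f1 [-0.5  0.6  5.2] stop False t 14.3417
15.6083
top 757 [14.5 82.5] W -13.4 U 1.9 ang -179.11
top 669 [33. 25.] W -93.2 U 116.5 ang 93.17
scene 1375 [ 21.  103.9] W -12.4 U -4.9 ang 0.14
```

View pics/t2.png

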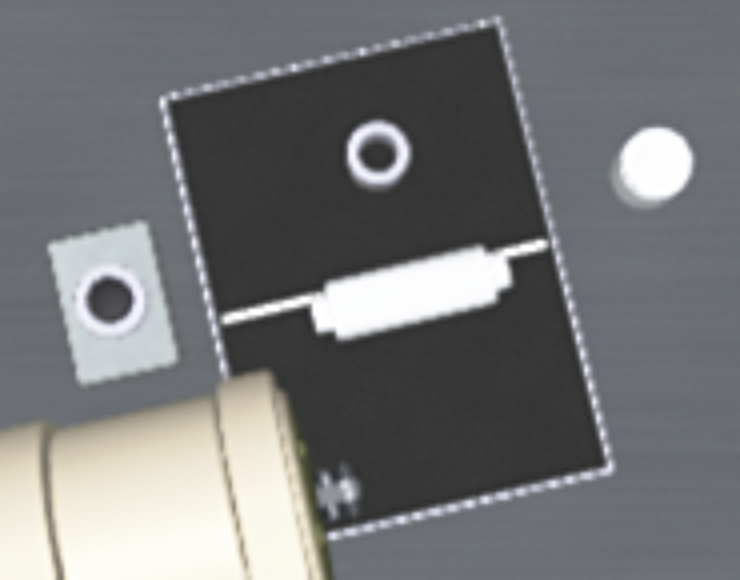

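The shaft body is at about (417,295) in the crop, just short of the line and straight; the line blurs into its blob. I'll re-measure with the line opened away, then do the last stroke.

```bash
cat >> h.py <<'E'
def shaft2():
    r=[]
    for n,roi in (("top",(285,135,375,225)),("scene",(215,185,330,290))):
        x0,y0,x1,y1=roi; im=cv2.resize(get_image(n)[y0:y1,x0:x1],None,fx=4,fy=4,interpolation=cv2.INTER_LINEAR)
        m=(cv2.cvtColor(im,cv2.COLOR_RGB2GRAY)>110).astype(np.uint8)
        m=cv2.morphologyEx(m,cv2.MORPH_OPEN,cv2.getStructuringElement(cv2.MORPH_ELLIPSE,(27,27)))
        k,l,s,c=cv2.connectedComponentsWithStats(m); cand=[i for i in range(1,k) if 500*16<s[i,4]<1500*16]
        for i in cand:
            ys,xs=np.nonzero(l==i); p=(np.c_[xs,ys]+.5)/4-.5+[x0,y0]; rc=cv2.minAreaRect(p.astype(np.float32))
            c=np.array(rc[0]); v=np.linalg.svd(p-p.mean(0),full_matrices=False)[2][0]*max(rc[1])/2
            X,Y=ray(n,c-v,32),ray(n,c+v,32); C=(X+Y)/2-M; d=X-Y; d=d*np.sign(d@u)
            a=np.degrees(np.arctan2(d@w,d@u)); print(n,s[i,4]/16,"W %.1f U %.1f ang %.2f len %.0f"%(C@w,C@u,a,np.linalg.norm(d)))
            r.append(C@w)
    return r
E
python3 - <<'E'
from h import *
r=shaft2(); W=r[0] if r else None
if len(r)==2 and abs(r[0]-r[1])<4 and -18<W<-6:
    W=.6*r[0]+.4*r[1]; print("use",W)
    robot.movep(P(-60,-14,180),RT)
    stroke(W,-14,-W,zc=75)
    robot.servo_line(P(-60,-14,180),RT,speed=250)
    robot.movep(P(-130,120,230),RT)
    print(robot.current_time_s()); shaft2()
    im=get_image("top")[120:265,235:420]; cv2.imwrite("pics/t3.png",cv2.resize(im,None,fx=4,fy=4)[:,:,::-1])
E
```

```text
top 729.625 W -13.4 U -13.0 ang -0.10 len 139
scene 1355.125 W -12.4 U -12.1 ang -0.25 len 144
use -12.99556545312737
z 75.1 f0 [ 0.4 -0.   4.5] f1 [-0.1  1.3  4.6] stop False t 19.3583
20.65
top 723.25 W -0.6 U -13.2 ang -0.11 len 143
scene 1270.125 W -1.7 U -12.0 ang -0.45 len 145
```

View pics/t3.png

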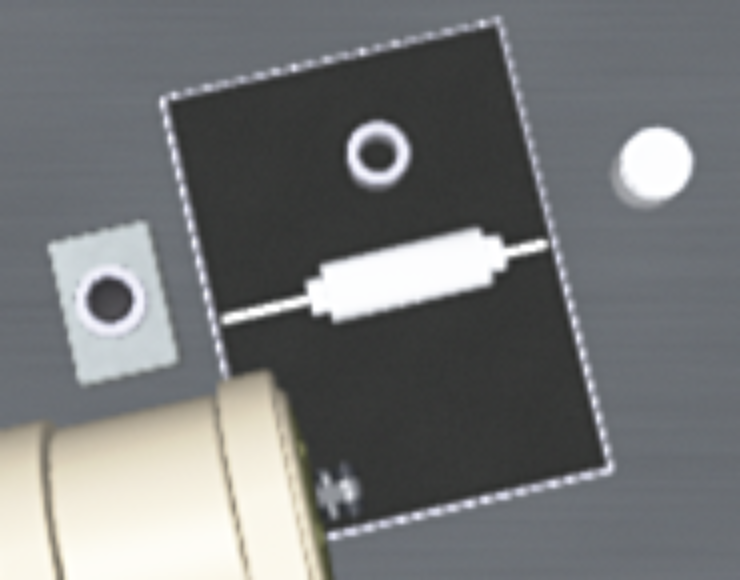

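The shaft is centred within about 1 mm and parallel, with ring and tin unmoved. Now the button.

Run:
```python
from h import *
robot.gripper_to(0.0)
B=np.array([524.3,263.0]); g=lambda z:np.r_[B,z]
robot.movep(g(150),RT); robot.servo_line(g(95),RT,speed=100)
h1=robot.servo_line(g(60),RT,speed=15,force_limit=1.5); z1=robot.current_position()[2]; f1=robot.current_wrist_force()
print(h1,z1,np.round(f1,1))
if h1:
    h2=robot.servo_line(g(z1-14),RT,speed=12,force_limit=14); z2=robot.current_position()[2]
    print(h2,z2,np.round(robot.current_wrist_force(),1)); robot.hold(.3); print(robot.current_position()[2],np.round(robot.current_wrist_force(),1))
    im=get_image("scene")[100:300,200:450]; cv2.imwrite("pics/b.png",cv2.resize(im,None,fx=3,fy=3)[:,:,::-1])
print(robot.current_time_s())
```

```text
True 85.47052323722394 [1.1 1.3 2.2]
True 81.05376811880745 [-0.2  0.3  4.8]
81.05703406693664 [-0.2 -0.7  4.8]
24.6583
```

View pics/b.png

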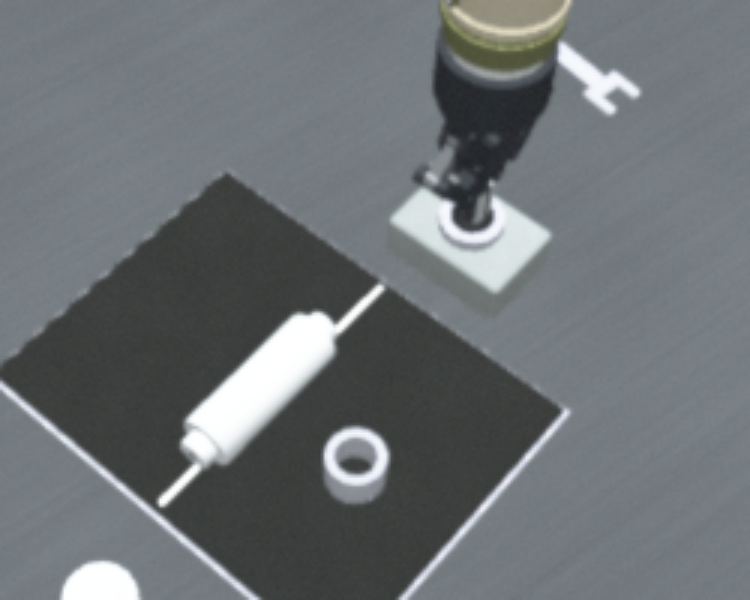

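The closed tips are centred on the button and the shaft lies over the line. Steady force is only 4.8 N, so I'll press on until the stop clearly carries load.

Run:
```python
from h import *
p=np.array(robot.current_position())
for i in range(12):
    p[2]-=.5; robot.servo_line(p,RT,speed=5); robot.hold(.1)
    f=robot.current_wrist_force()[2]; print(round(p[2],2),round(robot.current_position()[2],2),round(f,1))
    if f>12: break
robot.hold(.3); print(robot.current_wrist_force().round(1) if hasattr(robot.current_wrist_force(),'round') else robot.current_wrist_force())
robot.servo_line(np.r_[p[:2],150],RT,speed=60)
robot.movep(P(-130,140,230),RT); robot.hold(.5)
print(robot.current_time_s(),np.round(robot.current_wrist_force(),1)); shaft2()
t=get_image("top");s=get_image("scene")
bt=centroid_dark(t,(255,187,270,203)); bs=centroid_dark(s,(348,161,367,181)); print("button",bt,bs)
cv2.imwrite("pics/f.png",cv2.resize(s[80:330,180:440],None,fx=2.3,fy=2.3)[:,:,::-1])
```

```text
80.55 81.06 7.6
80.05 80.98 10.0
79.55 80.93 12.6
[-1.7 -1.4 12.5]
28.6417 [ 1.  -0.3  0.7]
top 723.3125 W -0.5 U -13.2 ang -0.10 len 143
scene 1268.3125 W -1.7 U -12.0 ang -0.43 len 145
button [262.0038768  194.26857635] [357.11337001 170.36127721]
```

View pics/f.png

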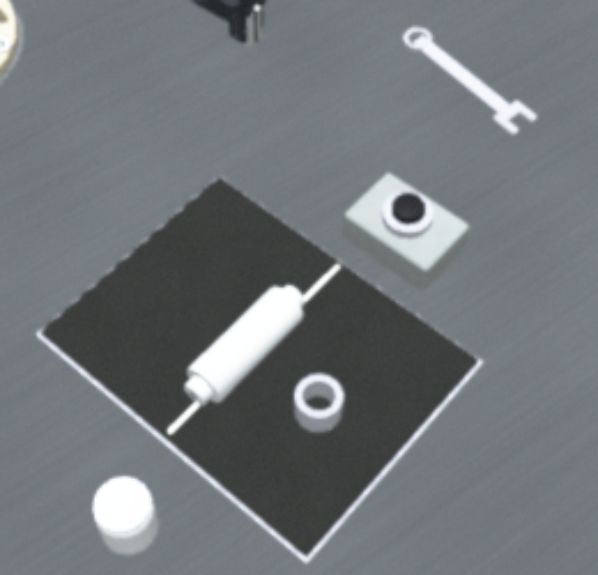

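```bash
python3 -c "
from h import *
robot.job_done(); print(robot.current_time_s())"
```

```text
the job is handed in; nothing more can be done
the job is handed in; nothing more can be done
```

I rolled the shaft about 82 mm onto the white line, let go of it, pressed the button and released it, then handed the job in at about 29 s of the 72 s. The roll took six short strokes with two spread fingertips pressing lightly (about 5 N) on top of the shaft. There was no pinching or lifting.

- **Shaft:** the last images put its axis 0.5 mm (top camera) to 1.7 mm (scene camera) short of the line's centre. It is parallel to the line within 0.1 to 0.4°. The two cameras differ by about 1 mm, which is within the calibration. Along the line the shaft's centre sits about 13 mm from the line's middle, as it started, because rolling cannot change that.
- **Button:** it met a firm stop, with the force rising from 4.8 N to 12.6 N in about 0.1 mm. I count that as fully down. I did not read its travel directly: I measured 4.4 mm from the detected touch and judge the total at roughly 6 mm from the spring force. The last image shows it back up.
- **Bystanders and arm:** the ring, tin and wrench look unmoved in the last picture; I checked them by eye only. The arm was clear of everything.

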